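# Clamp a half-turned doll blank in the carver's vise

## Robot

A 6-joint arm with a two-finger parallel gripper is mounted at the origin on the work surface. World frame = base frame: x ahead of the robot, y to its left, z up, the work surface at z = 0. Lengths are in mm, angles in degrees, forces in N, time in s.
With the tool pointing down it reaches from about 350 to 850 mm from the base axis. Payload 8.1 kg.
Tool frame: the origin (TCP) lies midway between the tips of the shut fingers; the grasp point (between the pads) lies 19 mm behind it (r.pinch_z is the distance from the TCP to the grasp point, in mm); z points along the fingers, y is the line along which they close (so a half turn about z gives the same grasp; the last joint's range is limited). The gripper opens to 85 mm and grips with 20 to 120 N. Pads are 22 mm wide; open, the fingers measure 114 mm over their backs; the gripper's body (76 mm by 85 mm) begins 54 mm behind the grasp point. The pads swing forward as they close: fully open they stand 13 mm farther back than shut.
Start: joints at [-79.378, 7.471, 85.268, -0, 87.261, -4.893], TCP at [160.522, -578.133, 231.292] pointing down, gripper open.
Joint ranges: [-169.43, 169.43], [-51.17, 129.36], [1.28, 143.12], [-76.62, 256.62], [0, 156.53], [-152.29, 152.29]. Speed limits (degrees/s): [136.94, 136.94, 159.86, 180, 180, 180].

## Interface

Orientations are given as [roll, pitch, yaw] about the fixed x, y, z axes, in that order (R = Rz(yaw) Ry(pitch) Rx(roll)).
In Python, from bench import r gives the robot as it stands.
- The arm moves only by the shell command python3 -m jog 'ROWS' [OPENING] [FORCE]. ROWS is JSON, one flat list of numbers, 6 for each row, row after row: the shift along the tool's x, y, z in m, then the turn, a rotation vector about the tool's x, y, z in rad. A call has 1 to 8 rows; each row is the pose to reach, as a shift and turn from the pose commanded when the call began, along the tool's axes at that moment; what a row does not reach only later rows make up. A row lasts 1/8 s, in which the tool goes at most 62.5 mm and 10.7 degrees, less where a joint would pass 70% of its speed; a pose out of reach is approached as far as the arm can. A call with a gripper value outside its range is refused whole. OPENING is the opening, from -1 (shut) to 1 (fully open), set as the call begins (- or left out, the last holds). The fingers move at their own pace and stop on an object; FORCE is the grip in N (left out, the last holds). Time passes only in rows, so rows that repeat a pose let the fingers close. It gives the time, the measured TCP pose, the force, the opening and the grip force at its end, in the units of the state.
- r.sense(): the state, without advancing time (a new reading comes with each control period).
- r.snapshot(name): name is "scene" or "top" or "wrist"; returns a dict with "pixels" (420x560x3 uint8, red, green, blue), "range_z" (420x560 float32, mm along the optical axis (not along the pixel's ray), 0 where there is no reading), "K" (3x3 intrinsics, pixels), "k1" (the pictures are not rectified: a ray, as slopes to the right and down, at radius r is drawn at 1 + k1 r^2 times it, then the intrinsics apply), "rvec" (rotation vector, rad) and "tvec" (3), from world to camera coordinates, as OpenCV has them. Camera axes: x right, y down, z forward; pixel columns grow to the right and rows downward; lengths in mm; the calibration is good to about 2 mm. A picture is of the moment at which its call begins.
- r.hand_in(): hands the job in; it is judged then, once.
Trained networks look in a picture, given as the dict that the camera call returned (one of the last four; its "shot" number tells which), for a name from the list of things; names that differ only in an ending like _2 or _b are one class to them, and where a whole thing is asked for, a point or a joint stands for the part that bears it (a point fixed in the world has none). Each returns a list of dicts, best first, with "score" (0 to 1); they miss things now and then, are a little off and sometimes report something else, mostly with a low value. They report only what shows in the picture. A call takes as long as a camera call. They do not tell look-alikes from the thing itself.
- r.look_for(picture, target): "bbox" ([left, top, right, bottom] in pixels, round what is visible of it).
- r.outline_of(picture, target): "region" (420x560 bool, what is visible of it) and "bbox" ([left, top, right, bottom] in pixels, round what is visible of it).
The state is a dict: "time": time; "joint_pos": joint angles; "qd": joint speeds; "joint_efforts": joint torques, N m; "tool_pos": TCP position; "tcp_rot": TCP orientation; "ft_force": force on the tool from outside, world axes, zero at the start; "wrist_torque": the same for the moment, N m; "finger_gap": finger opening in mm; "grip_force": force on a finger pad.
Only numpy, scipy, OpenCV 4.12 (cv2) and the standard library are available. Lean on these libraries where they do the work, as an engineer would, in place of code of your own. Each camera call takes 0.05 s, during which the arm holds its last target. There are 200 camera calls.

## Task

Slide the half-turned wooden doll blank along the vise bed until its square foot touches the brass end stop, then crank the red handle clockwise so that the jaw closes on the blank and its sprung steel cheek is pressed about half way in, never all the way. Then turn the black lock knob on the sliding jaw a full quarter turn clockwise. Leave the two dolls, the paint jar and the gouge where they stand.

Things in the scene. Friction and masses are not known exactly. Their poses are not given: they have to be found in the camera images.
- vise: Green vise on a pale wood plinth, fixed to the bench. Origin on the bench top under the jaw opening; +x along the screw from crank to fixed jaw, +y across the jaws to the brass end stop, z up. Plinth x -140 to 95, y -125 to 65, z 0 to 50 mm; steel bed on it, top at z 80, x -40 to 85, y -125 to 65. Screw axis at y 0, z 105 mm; bearing block at x -135 to -113, top at z 130.
- fixed_jaw_face (a point): Middle of the fixed jaw's clamping face, at (45, 0, 104) mm in the vise frame, facing -x. This jaw is 30 mm thick, y -50 to 50, top at z 128. The sliding jaw facing it and its cheek are 96 mm wide, tops at z 128.
- stop_face (a point): Middle of the brass end stop's face, at (0, 50, 98) mm in the vise frame, facing -y. The stop is a plate 8 mm thick, x -45 to 45, z 80 to 116.
- cheek_face (a point): Middle of the steel cheek's clamping face (z 104 mm, y 0 in the vise frame). It moves along the vise's +x as the vise closes and meets the blank when the opening to the fixed jaw (face at x = 45 mm) is 46 mm.
- jaw (a joint): Travel of the sliding jaw, m: 0 fully open, 0.056 fully closed; 24 mm for each turn of the crank. With the cheek not pressed in, the opening between cheek and fixed jaw is 88 mm minus this travel. The jaw block is 46 mm long, its centre at x = -86 mm plus this travel in the vise frame.
- cheek (a joint): How far the steel cheek (10 mm thick plate on yellow spring pins, standing 10 mm off the jaw block) is pressed back into the jaw, m: 0 free, 0.010 bottomed (about 40 N). About half way is 0.005.
- crank (a joint): Angle of the crank, rad, 0 to 14.6; grows clockwise as seen from the crank's side looking along the vise's +x, which closes the jaw. At 0 (and each full turn) the arm points straight up; a quarter turn later it points to the vise's -y. It does not run back when let go. Takes about 5 to 8 N at the handle.
- crank_grip (a point): Point on the axis of the red revolving handle sleeve, 55 mm out from the crank arm, a good place to pinch it from above. The sleeve is 24 mm in diameter and 80 mm long, parallel to the screw (vise x -230 to -150 mm; this point at x = -205), and circles the screw axis at a radius of 50 mm (so its height is 55 to 155 mm).
- blank: Loose pale-wood half-turned doll blank, 131 mm long, 0.17 kg, lying on the vise bed between the jaws. Origin at the middle of the underside of its square part, which is 46 mm (x) x 90 mm (y) x 46 mm (z). Its +y points to the foot, its -y to the round head.
- blank_foot (a point): Middle of the blank's flat foot face (45 mm along the blank's +y, 23 mm up), which must meet the end stop.
- blank_head (a point): Tip of the blank's round head (ball of 42 mm diameter), 86 mm along the blank's -y, 23 mm above the bed.
- lock (a joint): Angle of the black lock knob, rad: 0 unlocked (its grip bar lies along the vise's x), grows clockwise seen from above to its stop at 1.57, locked (bar across, along the vise's y).
- lock_grip (a point): Point on the vertical axis of the lock knob, 33 mm above the sliding jaw's top (161 mm above the bench), where to grip it. Its grip bar is 46 mm long, 14 mm wide, 34 mm high (bench heights 136 to 170 mm) on a disc 42 mm across. The knob sits on the jaw block's middle and travels with it.
- doll_red: Bystander: finished doll, white body with red bands, 160 mm high, 62 mm across the head. Origin under its foot.
- doll_green: Bystander: finished doll, bare wood body with green bands, 160 mm high, 62 mm across the head. Origin under its foot.
- paint_jar: Bystander: yellow paint jar with a red lid, 60 mm in diameter, about 70 mm high. Origin under it.
- gouge: Bystander: gouge with a dark wooden handle, 200 mm long, lying on the bench.
Mind the look-alikes: they are no part of the job. What is shaped like the blank but pink or turquoise is not meant.

How it is judged (in metres and radians):
On the way, in this order (a step that is already met when the one before it is completed fails the run):
1. the blank's foot is within 6 mm of the end stop, before clamping (y of blank_foot in the frame of vise above 0.044 m and height (world z) of blank_foot below 0.112 m), for 0.2 s.
2. the cheek is pressed in 2.5 to 7.5 mm on the blank, the lock knob not yet turned (value of joint cheek between 0.0025 and 0.0075 m and contact force between cheek and blank above 5 N and value of joint lock below 0.6 rad), for 0.3 s.
3. the lock knob is turned to within 0.25 rad of its stop (value of joint lock above 1.32 rad), for 0.2 s.
At the end, for the whole second after the job is handed in: The blank lies at rest on the bed, square to the jaws (within 0.06 rad), its foot within 6 mm of the end stop; the cheek bears on it and is pressed in 2.5 to 7.5 mm; the lock knob is within 0.25 rad of its locked stop (y of blank_foot in the frame of vise above 0.044 m and z of blank_foot in the frame of vise below 0.112 m and angle between the y axis of blank and the y axis of vise, either way round below 0.06 rad and value of joint cheek between 0.0025 and 0.0075 m and contact force between cheek and blank above 5 N and value of joint lock above 1.32 rad and linear speed of blank below 0.01 m/s); the robot touches nothing.
It fails at once if the cheek is pressed in all the way (over 9.5 mm) (value of joint cheek above 0.0095 m).
It fails at once if a doll, the jar or the gouge is moved by more than 25 mm, or a doll is tipped (distance of any of doll_red, doll_green, paint_jar, gouge from where it was at the start of the episode above 0.025 m or angle between any of doll_red, doll_green's own z axis and vertical above 0.4 rad).
It also fails if it takes over 72 s, if anything falls off the work surface, if the arm or the gripper's body presses on something with over 40 N, if the wrist force passes 120 N, or if a joint passes its speed limit or range.

## Working session

There is one attempt and no reset: what is moved stays moved. The work goes in short steps, Python scripts to look and compute and a shell command to move; the robot and the scene stay as the last step left them, time stands still between calls to the robot, and variables do not carry over. Pictures are saved under pics/ and viewed, at most 10 in all, crops included, and the job is handed in when it is done.

```bash
mkdir -p pics; ls; python3 - <<'E'
from bench import r
import cv2,numpy as np
s=r.snapshot("scene");t=r.snapshot("top")
cv2.imwrite("pics/a.png",np.hstack([s["pixels"],t["pixels"]])[:,:,::-1][:, :][:, :])
im=cv2.resize(np.hstack([s["pixels"],t["pixels"]]),None,fx=0.71,fy=0.71,interpolation=cv2.INTER_AREA)
cv2.imwrite("pics/a.png",im[:,:,::-1])
for n,p in(("scene",s),("top",t)):
  print(n,p["K"].ravel(),p["k1"],p["rvec"],p["tvec"])
  for k in["vise","blank","crank_grip","lock_grip","cheek_face","doll_red","doll_green","paint_jar","gouge"]:
    print(k,[(np.round(d["bbox"]).tolist(),round(d["score"],2)) for d in r.look_for(p,k)][:4])
print(r.sense())
E
```

```text
pics
scene [405.45512253   0.         281.54754244   0.         405.45512253
 206.97271213   0.           0.           1.        ] -0.07340563903651277 [ 2.19500306  1.14261743 -0.4354708 ] [-388.84358821 -262.6323725  1334.40108885]
vise [([136.0, 183.0, 289.0, 298.0], 0.86)]
blank [([234.0, 149.0, 269.0, 184.0], 0.88), ([263.0, 295.0, 322.0, 330.0], 0.63), ([286.0, 186.0, 314.0, 241.0], 0.45)]
crank_grip [([137.0, 232.0, 176.0, 250.0], 0.73)]
lock_grip [([185.0, 196.0, 212.0, 224.0], 0.75)]
cheek_face [([211.0, 193.0, 227.0, 236.0], 0.49)]
doll_red [([285.0, 188.0, 314.0, 242.0], 0.9)]
doll_green [([313.0, 208.0, 342.0, 268.0], 0.62)]
paint_jar [([282.0, 190.0, 292.0, 213.0], 0.48)]
gouge [([305.0, 134.0, 354.0, 165.0], 0.62)]
top [470.74389107   0.         271.57778646   0.         470.74389107
 213.54003799   0.           0.           1.        ] -0.06614347418670002 [ 2.15443184 -2.12948231  0.14977357] [  85.48151418  580.70313454 1193.80118554]
vise [([281.0, 175.0, 408.0, 270.0], 0.75)]
blank [([299.0, 118.0, 344.0, 159.0], 0.77), ([312.0, 180.0, 334.0, 237.0], 0.64), ([223.0
[... 586 characters left out ...]
0], 0.61)]
{'time': 1.0, 'joint_pos': array([-7.93781256e+01,  7.47018922e+00,  8.52668844e+01,  8.75194483e-04,
        8.72622067e+01, -4.89287228e+00]), 'qd': array([-0.02399424,  0.05438143, -0.09310903, -0.01595992,  0.01265911,
        0.08662767]), 'joint_efforts': array([ 1.18686494e-03, -5.69322217e+01, -5.00873494e+01, -2.03301165e-04,
        1.07386106e-03,  4.04323964e-05]), 'tool_pos': array([ 160.52201327, -578.13635748,  231.31120112]), 'tcp_rot': array([ 1.79999208e+02, -8.09631438e-04,  1.55147049e+01]), 'ft_force': array([ 1.4395065 , -0.29566996,  0.43620764]), 'wrist_torque': array([0.0079381 , 0.03162797, 0.01794457]), 'grip_force': 0.0, 'finger_gap': 85.52425072723499}
```

```bash
cat > h.py <<'E'
from bench import r
import cv2,numpy as np
from scipy.spatial.transform import Rotation as Ro
def cloud(p):
    h,w=p["range_z"].shape
    v,u=np.mgrid[0:h,0:w].astype(np.float32)
    D=np.array([p["k1"],0,0,0],float)
    n=cv2.undistortPoints(np.stack([u.ravel(),v.ravel()],1)[:,None].astype(np.float64),p["K"],D)[:,0]
    z=p["range_z"].ravel().astype(float)
    c=np.c_[n*z[:,None],z]
    R=cv2.Rodrigues(np.array(p["rvec"],float))[0]
    X=(c-np.array(p["tvec"]))@R
    X[z<=0]=np.nan
    return X.reshape(h,w,3)
def proj(p,X):
    return cv2.projectPoints(np.atleast_2d(np.array(X,float)),np.array(p["rvec"],float),np.array(p["tvec"],float),p["K"],np.array([p["k1"],0,0,0],float))[0][:,0]
E
python3 - <<'E'
from h import *
s=r.snapshot("scene");t=r.snapshot("top")
a=cv2.resize(s["pixels"][110:350,100:380],None,fx=2.1,fy=2.1,interpolation=3)
b=cv2.resize(t["pixels"][100:340,150:430],None,fx=1.4,fy=1.4,interpolation=3)
a=cv2.resize(s["pixels"][120:340,120:360],(400,367),interpolation=3);b=cv2.resize(t["pixels"][110:330,190:430],(400,367),interpolation=3)
cv2.imwrite("pics/b.png",np.hstack([a,b])[:,:,::-1])
for n,p in(("scene",s),("top",t)):
  X=cloud(p)
  for k in["vise","blank","crank_grip","lock_grip","cheek_face","doll_red","doll_green","paint_jar","gouge"]:
    for d in r.outline_of(p,k)[:3]:
      q=X[d["region"]];q=q[~np.isnan(q[:,0])]
      if len(q): print(n,k,round(d["score"],2),np.round(d["bbox"]).tolist(),np.round(np.median(q,0)),np.round(np.percentile(q,5,axis=0)),np.round(np.percentile(q,95,axis=0)))
E
```

```text
scene vise 0.63 [135.0, 183.0, 288.0, 298.0] [573. -98.  80.] [ 477. -191.   18.] [665.  20. 132.]
scene blank 0.87 [265.0, 297.0, 325.0, 329.0] [801. -42.  45.] [758. -90.  10.] [839.   0.  48.]
scene blank 0.59 [232.0, 149.0, 269.0, 185.0] [350. 130.  41.] [316.  85.   6.] [375. 191.  47.]
scene blank 0.55 [224.0, 203.0, 260.0, 252.0] [591. -44. 125.] [530. -63.  97.] [646. -17. 129.]
scene crank_grip 0.87 [136.0, 232.0, 175.0, 254.0] [ 474. -217.   67.] [ 459. -251.   56.] [ 486. -183.   72.]
scene lock_grip 0.92 [186.0, 198.0, 213.0, 223.0] [ 522. -109.  153.] [ 512. -126.  134.] [533. -89. 172.]
scene lock_grip 0.34 [313.0, 209.0, 342.0, 268.0] [724.  98. 124.] [696.  84.  13.] [738. 126. 161.]
scene cheek_face 0.61 [211.0, 194.0, 227.0, 238.0] [543. -75. 128.] [490. -85.  92.] [572. -60. 131.]
scene doll_red 0.72 [287.0, 186.0, 316.0, 241.0] [626.  90. 104.] [599.  75.  13.] [638. 117. 160.]
scene doll_green 0.79 [315.0, 210.0, 343.0, 268.0] [724.  98. 124.] [696.  84.  13.] [738. 125. 161.]
scene paint_jar 0.64 [282.0, 187.0, 293.0, 215.0] [536. 113.  42.] [518. 110.  10.] [55
[... 1097 characters left out ...]
72.]
top lock_grip 0.6 [345.0, 228.0, 366.0, 243.0] [ 512. -105.  151.] [ 499. -123.  132.] [532. -86. 172.]
top cheek_face 0.7 [330.0, 212.0, 345.0, 252.0] [526. -68. 126.] [483. -83.  83.] [565. -56. 131.]
top doll_red 0.61 [253.0, 182.0, 280.0, 216.0] [602. 101. 153.] [583.  79.  25.] [632. 125. 161.]
top doll_red 0.32 [277.0, 176.0, 406.0, 270.0] [530. -81.  80.] [ 459. -191.   46.] [642.  42. 132.]
top doll_green 0.67 [251.0, 145.0, 276.0, 182.0] [698. 111. 150.] [682.  87.   8.] [732. 136. 160.]
top paint_jar 0.82 [244.0, 218.0, 266.0, 242.0] [536. 139.  69.] [514. 117.  41.] [559. 160.  73.]
top gouge 0.85 [164.0, 253.0, 178.0, 316.0] [367. 359.  22.] [320. 345.  12.] [458. 377.  27.]
```

View pics/b.png

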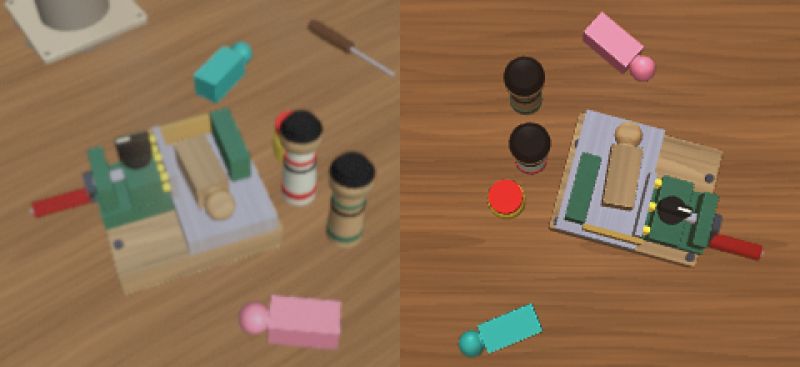

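```bash
cat > fit.py <<'E'
from h import *
from scipy.optimize import differential_evolution as DE
def H(x,y):
    h=np.zeros_like(x)
    def box(a,b,c,d,z): h[(x>a)&(x<b)&(y>c)&(y<d)]=z
    box(-140,95,-125,65,50);box(-40,85,-125,65,80);box(-45,45,50,58,116);box(45,75,-50,50,128);box(-135,-113,-30,30,np.nan)
    # dynamic zones
    h[(x>-138)&(x<44)&(y>-50)&(y<49)]=np.nan; h[(x>-70)&(x<44)&(y>-125)&(y<49)]=np.nan; h[(x<-140)]=np.nan
    return h
def tov(X,p):
    c,s=np.cos(p[2]),np.sin(p[2]); d=X[:,:2]-p[:2]
    return np.c_[d@[c,s],d@[-s,c],X[:,2]]
def fitvise(P):
    def cost(p):
        v=tov(P,p); h=H(v[:,0],v[:,1]); e=np.abs(v[:,2]-h)
        m=(np.isfinite(e))&(v[:,0]<115)&(abs(v[:,1]+30)<115)&(v[:,0]>-139)
        return np.minimum(e[m],12).mean()+0
    o=DE(cost,[(500,620),(-120,0),(np.radians(50),np.radians(95))],seed=1,popsize=20,maxiter=80,tol=1e-6)
    return o.x,o.fun
if __name__=="__main__":
    C={}
    for n in("scene","top"):
        X=cloud(r.snapshot(n)).reshape(-1,3)
        X=X[np.isfinite(X[:,0])&(X[:,0]>350)&(X[:,0]<780)&(X[:,1]>-300)&(X[:,1]<90)]
        C[n]=X; p,f=fitvise(X); print(n,p[:2],np.degrees(p[2]),f)
        print('bench z',np.median(X[X[:,2]<15][:,2]))
    A=np.vstack(list(C.values())); p,f=fitvise(A); print("both",p[:2],np.degrees(p[2]),f)
    np.save("vise.npy",p)
    for n,X in C.items():
        v=tov(X,p)
        def st(nm,m):
            q=v[m]; 
            if len(q): print(n,nm,len(q),np.round(np.percentile(q,[2,50,98],axis=0),1).tolist())
        b=lambda a,c,d,e,z0,z1:(v[:,0]>a)&(v[:,0]<c)&(v[:,1]>d)&(v[:,1]<e)&(v[:,2]>z0)&(v[:,2]<z1)
        st("handle",b(-240,-155,-60,60,30,180)); st("knob",b(-110,-30,-40,40,138,180)); st("jawtop",b(-110,-20,-49,49,122,134))
        m=b(-20,44,-60,48,118,131);st("blanktop",m)
        if m.sum()>10:
            (c,wh,a)=cv2.minAreaRect(v[m][:,:2].astype(np.float32));print("rect",c,wh,a)
        st("head",b(-40,44,-130,-60,90,131))
        st("fixedtop",b(42,80,-60,60,122,134));st("stop",b(-40,40,46,62,100,120));st("bed",b(0,80,-120,-100,70,90))
E
python3 fit.py
```

```text
scene [535.93012902 -31.66907785] 75.4928327642885 4.071898300800739
bench z 0.37027439207701457
top [533.14478891 -35.2108298 ] 75.46777007116464 2.5688517745690342
bench z -0.39485578848643943
both [534.66839877 -35.56446349] 75.50397534599985 3.5584092513494006
scene handle 332 [[-229.7, 6.4, 54.0], [-193.9, 12.7, 67.7], [-157.0, 26.4, 72.7]]
scene knob 297 [[-95.2, -12.2, 138.5], [-73.1, -4.6, 161.4], [-51.7, 5.9, 172.5]]
scene jawtop 523 [[-95.4, -47.6, 122.6], [-58.7, -25.3, 128.6], [-30.5, 46.0, 132.0]]
scene blanktop 518 [[-16.7, -58.3, 123.1], [6.0, -24.5, 126.8], [29.5, 12.2, 129.3]]
rect (7.195505142211914, -23.358417510986328) (46.38037872314453, 76.47431182861328) 4.994919776916504
scene head 540 [[-11.7, -115.3, 95.4], [9.8, -86.0, 119.0], [32.7, -61.2, 128.7]]
scene fixedtop 434 [[44.9, -49.1, 124.1], [58.9, -4.3, 128.7], [74.0, 48.6, 131.4]]
scene stop 200 [[-26.9, 49.2, 100.7], [5.3, 52.3, 113.3], [39.2, 58.9, 118.3]]
scene bed 247 [[1.4, -119.8, 78.4], [41.5, -110.5, 80.9], [78.2, -100.6, 83.7]]
top handle 270 [[-228.4, 9.6, 57.6], [-193.0, 21.9, 67.2], [-156.2, 32.4, 73.2]]
top knob 166 [[-94.3, -10.4, 138.6], [-71.5, 3.6, 168.1], [-50.1, 11.6, 172.6]]
top jawtop 718 [[-94.9, -44.8, 122.5], [-61.1, 7.4, 127.5], [-30.3, 47.5, 132.8]]
top blanktop 582 [[-15.5, -58.8, 120.9], [7.9, -22.5, 125.5], [30.7, 13.9, 129.9]]
rect (7.52479362487793, -23.654891967773438) (46.311378479003906, 76.54866027832031) 5.147333145141602
top head 313 [[-9.4, -110.8, 106.4], [13.9, -84.4, 120.7], [33.6, -61.1, 129.0]]
top fixedtop 493 [[45.6, -46.3, 123.4], [60.0, 1.7, 127.6], [74.3, 49.6, 132.1]]
top stop 125 [[-37.3, 49.7, 102.1], [-2.0, 56.0, 115.4], [37.7, 59.7, 119.3]]
top bed 141 [[29.5, -119.0, 75.8], [55.1, -110.3, 79.7], [78.9, -100.7, 83.8]]
```

```bash
cat > to.py <<'E'
from h import *
p=np.load("vise.npy")
def w(v): c,s=np.cos(p[2]),np.sin(p[2]); return np.array([p[0]+c*v[0]-s*v[1],p[1]+s*v[0]+c*v[1],v[2]])
def inv(X): c,s=np.cos(p[2]),np.sin(p[2]); d=np.array(X[:2])-p[:2]; return np.array([c*d[0]+s*d[1],-s*d[0]+c*d[1],X[2]])
def shift(v,tooly_deg):
    """vise-frame TCP target and direction of tool y in vise frame -> tool-frame shift (m), turn about tool xyz"""
    s=r.sense(); R=Ro.from_euler("xyz",s["tcp_rot"],degrees=True)
    a=p[2]+np.radians(tooly_deg); y=np.array([np.cos(a),np.sin(a),0]); z=np.array([0,0,-1.]); T=Ro.from_matrix(np.c_[np.cross(y,z),y,z])
    print("tcp in vise",inv(s["tool_pos"]).round(1),"shift",(R.inv().apply(w(v)-s["tool_pos"])/1000).round(4).tolist(),"turn",(R.inv()*T).as_rotvec().round(4).tolist())
E
python3 - <<'E'
from to import *
from fit import tov
from scipy.optimize import least_squares
for n in("scene","top"):
    v=tov(cloud(r.snapshot(n)).reshape(-1,3),p)
    m=(abs(v[:,0]-12)<32)&(v[:,1]>-125)&(v[:,1]<-70)&(v[:,2]>92)&(v[:,2]<131);q=v[m]
    o=least_squares(lambda c:np.linalg.norm(q-[c[0],c[1],103],axis=1)-21,[12,-95],loss="soft_l1");print(n,o.x,np.abs(o.fun).mean())
shift([12,-98,200],180);shift([12,-98,84],180)
E
```

```text
scene [ 12.82078298 -93.17203907] 3.978636760946982
top [ 13.70969569 -93.66059681] 3.3631127482036
tcp in vise [-619.   226.4  231.3] shift [0.5965, -0.3841, 0.0313] turn [0.0001, 0.0, 0.5238]
tcp in vise [-619.   226.4  231.3] shift [0.5965, -0.3841, 0.1473] turn [0.0001, 0.0, 0.5238]
```

Candidates for the blank in the scene image are wood on the vise bed (243,225), turquoise (250,167) and pink (293,313). Only the one on the vise bed is bare pale wood, with its head toward the open side, so that is the blank. The enlarged crop confirms it. I'm approaching above its head.

```bash
F=0.597,-0.385,0.021,0,0,0.524; python3 -m jog '[0.597,-0.385,0.021,0,0,0.524,0.597,-0.385,0.021,0,0,0.524,0.597,-0.385,0.021,0,0,0.524,0.597,-0.385,0.021,0,0,0.524,0.597,-0.385,0.021,0,0,0.524,0.597,-0.385,0.021,0,0,0.524,0.597,-0.385,0.021,0,0,0.524,0.597,-0.385,0.021,0,0,0.524]' 1; python3 -c "
from to import *
shift([13,-96.5,200],180)"
```

```text
time: 3.2
tool_pos: [492.5, -204.9, 216.9]
tcp_rot: [180.0, -0.0, -14.5]
ft_force: [-0.6, -0.9, 0.4]
finger_gap: 85.2
grip_force: 0.0
tcp in vise [-174.5   -1.5  216.9] shift [0.0949, -0.1875, 0.0169] turn [0.0003, -0.0009, -0.0002]
```

```bash
python3 -m jog '[0.095,-0.187,0.01,0,0,0,0.095,-0.187,0.01,0,0,0,0.095,-0.187,0.01,0,0,0,0.095,-0.187,0.01,0,0,0,0.095,-0.187,0.01,0,0,0]'; python3 -c "
from to import *
i=r.snapshot('wrist')['pixels'];cv2.imwrite('pics/c.png',i[:,:,::-1])
shift([13,-96.5,84],180)"
```

```text
time: 3.82
tool_pos: [630.6, -47.6, 206.0]
tcp_rot: [-180.0, 0.0, -14.3]
ft_force: [-0.4, -0.8, -0.0]
finger_gap: 85.3
grip_force: 0.0
tcp in vise [ 11.  -95.7 206.2] shift [0.0009, -0.002, 0.1222] turn [0.0003, 0.0007, 0.0012]
```

View pics/c.png

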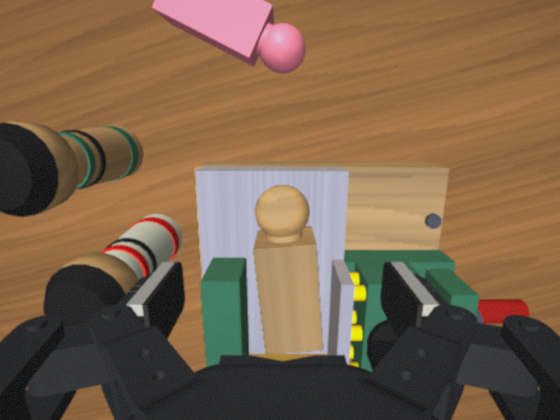

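The wrist view shows the ball head at (282,212) on the bed, centred between the open fingers, with nothing below them. Descending to grip it.

```bash
python3 -m jog '[0.001,-0.002,0.05,0,0,0,0.001,-0.002,0.09,0,0,0,0.001,-0.002,0.12,0,0,0,0.001,-0.002,0.121,0,0,0,0.001,-0.002,0.121,0,0,0]'; python3 -m jog '[0,0,0,0,0,0,0,0,0,0,0,0,0,0,0,0,0,0,0,0,0,0,0,0,0,0,0,0,0,0,0,0,0,0,0,0,0,0,0,0,0,0]' -1 30;  python3 -c "
from to import *
shift([13,-96.5,84],180)"
```

```text
time: 4.5
tool_pos: [632.1, -48.6, 87.3]
tcp_rot: [-180.0, -0.1, -14.6]
ft_force: [0.3, 0.0, -0.1]
finger_gap: 85.6
grip_force: 0.0
time: 5.38
tool_pos: [632.5, -47.7, 86.7]
tcp_rot: [-180.0, -0.1, -14.5]
ft_force: [1.9, 0.4, 5.6]
finger_gap: 40.2
grip_force: 29.9
tcp in vise [ 12.7 -97.8  86.7] shift [-0.0013, -0.0003, 0.0027] turn [-0.0002, -0.0022, -0.0001]
```

```bash
python3 -m jog '[-0.01,0.001,0,0,0,0.03,-0.018,0.002,0,0,0,0.06,-0.024,0.003,0,0,0,0.08,-0.03,0.003,0,0,0,0.08,-0.03,0.003,0,0,0,0.08]';python3 -m jog '[-0.001,0,0,0,0,0,-0.002,0,0,0,0,0,-0.003,0,0,0,0,0,-0.003,0,0,0,0,0]'; python3 -m jog '[-0.001,0,0,0,0,0,-0.001,0,0,0,0,0]'; python3 -m jog '[-0.001,0,0,0,0,0,-0.001,0,0,0,0,0]';  python3 -c "
from to import *
shift([13,-96.5,84],180)"
```

```text
time: 6.0
tool_pos: [602.7, -43.3, 87.0]
tcp_rot: [-180.0, -0.2, -19.1]
ft_force: [2.7, -1.0, 5.2]
finger_gap: 40.4
grip_force: 30.8
time: 6.5
tool_pos: [600.4, -42.4, 87.1]
tcp_rot: [-180.0, -0.2, -19.1]
ft_force: [4.6, -1.2, 6.7]
finger_gap: 40.4
grip_force: 30.8
time: 6.75
tool_pos: [599.5, -42.1, 87.1]
tcp_rot: [-180.0, -0.2, -19.1]
ft_force: [4.2, -1.5, 5.3]
finger_gap: 40.4
grip_force: 30.8
time: 7.0
tool_pos: [598.5, -41.8, 87.0]
tcp_rot: [-180.0, -0.2, -19.1]
ft_force: [4.2, -0.4, 4.8]
finger_gap: 40.5
grip_force: 30.8
tcp in vise [  9.9 -63.4  87. ] shift [0.0327, -0.0057, 0.0032] turn [-0.0003, -0.0039, -0.0807]
```

```bash
for i in 1; do python3 -m jog '[-0.001,0,0,0,0,0,-0.001,0,0,0,0,0]'; python3 -m jog '[-0.001,0,0,0,0,0,-0.001,0,0,0,0,0]'; done; python3 - <<'E'
from to import *
from fit import tov
for n in("scene","top"):
    v=tov(cloud(r.snapshot(n)).reshape(-1,3),p)
    m=(v[:,0]>-22)&(v[:,0]<43)&(v[:,1]>-40)&(v[:,1]<49)&(v[:,2]>118)&(v[:,2]<131);q=v[m]
    print(n,len(q),np.percentile(q[:,1],[50,98]),cv2.minAreaRect(q[:,:2].astype(np.float32)))
E
```

```text
time: 7.25
tool_pos: [597.6, -41.5, 87.0]
tcp_rot: [-180.0, -0.2, -19.1]
ft_force: [5.2, -1.2, 4.6]
finger_gap: 40.7
grip_force: 30.8
time: 7.5
tool_pos: [596.6, -41.1, 87.1]
tcp_rot: [-180.0, -0.2, -19.1]
ft_force: [5.3, -0.7, 6.2]
finger_gap: 40.2
grip_force: 30.8
scene 15 [-39.30425392  23.97374212] ((-2.587935447692871, -0.5044403076171875), (25.243730545043945, 95.39608001708984), 26.593711853027344)
top 546 [ 2.39174097 46.54775395] ((8.29733657836914, 4.866497039794922), (41.27006149291992, 87.92041778564453), 0.7590278387069702)
```

```bash
python3 -m jog '[-0.001,0,0,0,0,0,-0.001,0,0,0,0,0]'; python3 -m jog '[-0.001,0,0,0,0,0,-0.001,0,0,0,0,0]'; python3 - <<'E'
from to import *
i=r.snapshot("top")["pixels"][150:300,260:440]
cv2.imwrite("pics/d.png",cv2.resize(i,None,fx=4,fy=4,interpolation=3)[:,:,::-1])
E
```

```text
time: 7.85
tool_pos: [596.2, -41.0, 87.1]
tcp_rot: [-180.0, -0.3, -19.1]
ft_force: [6.6, -1.8, 3.4]
finger_gap: 40.5
grip_force: 30.7
time: 8.1
tool_pos: [596.0, -41.2, 87.1]
tcp_rot: [-180.0, -0.4, -19.1]
ft_force: [11.7, -4.9, 0.7]
finger_gap: 40.3
grip_force: 30.4
```

View pics/d.png

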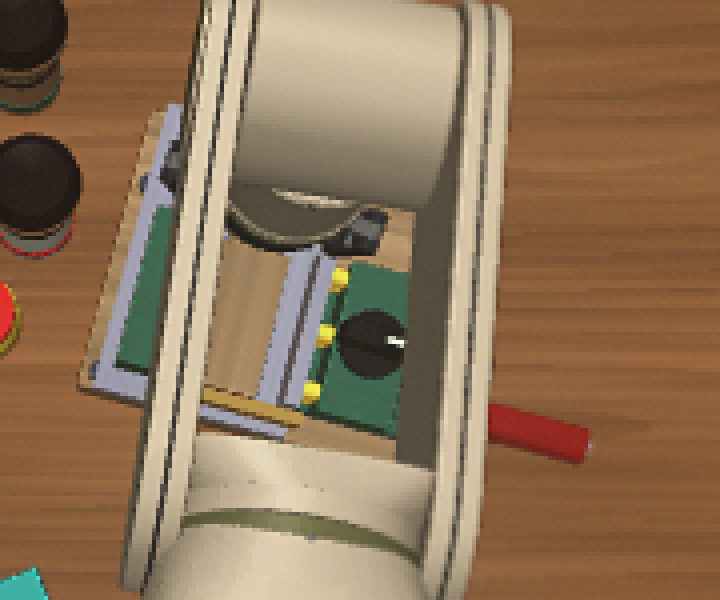

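The foot now meets the brass stop at (250,405): the force rose and the motion stalled. Opening slightly and lifting.

```bash
python3 -m jog '[0,0,0,0,0,0,0,0,0,0,0,0,0,0,0,0,0,0]' 0.12; python3 -m jog '[0,0,-0.02,0,0,0,0,0,-0.05,0,0,0,0,0,-0.1,0,0,0,0,0,-0.13,0,0,0,0,0,-0.13,0,0,0]'; python3 - <<'E'
from to import *
from fit import tov
v=tov(cloud(r.snapshot("top")).reshape(-1,3),p)
m=(v[:,0]>-22)&(v[:,0]<43)&(v[:,1]>-40)&(v[:,1]<49)&(v[:,2]>118)&(v[:,2]<131);q=v[m]
print(len(q),np.percentile(q[:,1],[50,98]),cv2.minAreaRect(q[:,:2].astype(np.float32)))
print("crank plan"); shift([-205,60,215],90)
E
```

```text
time: 8.52
tool_pos: [592.7, -40.1, 85.5]
tcp_rot: [180.0, 0.1, -19.1]
ft_force: [-3.3, -0.3, 4.4]
finger_gap: 48.0
grip_force: 0.1
time: 9.15
tool_pos: [595.2, -40.2, 220.5]
tcp_rot: [-179.9, -0.4, -19.1]
ft_force: [0.5, -0.3, 0.4]
finger_gap: 47.6
grip_force: 0.0
386 [ 2.26282254 47.08204511] ((2.3975467681884766, 5.244541168212891), (29.69185447692871, 87.90769958496094), 1.1234681606292725)
crank plan
tcp in vise [ 10.6 -58.7 217.9] shift [-0.1011, 0.2244, 0.0024] turn [-0.0031, -0.0022, 1.4908]
```

```bash
python3 -c "
from to import *
print(r.sense()['joint_pos'].round(0)); shift([-205,19.5,215],-90)"
```

```text
[ -9.   7.  87.   0.  86. 100.]
tcp in vise [ 10.6 -58.7 217.9] shift [-0.0607, 0.2211, 0.0025] turn [0.0022, -0.0032, -1.6508]
```

```bash
python3 -m jog '[-0.061,0.221,0,0,0,-1.65,-0.061,0.221,0,0,0,-1.65,-0.061,0.221,0,0,0,-1.65,-0.061,0.221,0,0,0,-1.65,-0.061,0.221,0,0,0,-1.65,-0.061,0.221,0,0,0,-1.65,-0.061,0.221,0,0,0,-1.65,-0.061,0.221,0,0,0,-1.65]' 0.3;  python3 -c "
from to import *
shift([-205,19.5,200],-90)"
```

```text
time: 10.2
tool_pos: [462.4, -228.4, 213.9]
tcp_rot: [-179.8, -0.0, 64.4]
ft_force: [-0.5, 0.7, -0.5]
finger_gap: 55.4
grip_force: 0.0
tcp in vise [-204.8   21.7  213.9] shift [0.0002, 0.0023, 0.0139] turn [-0.003, -0.0007, -0.1941]
```

```bash
python3 -m jog '[0,0.002,0.03,0,0,-0.15,0,0.002,0.05,0,0,-0.194,0,0.002,0.05,0,0,-0.194]';  python3 - <<'E'
from to import *
from fit import tov
for n in ("scene","top","wrist"):
    v=tov(cloud(r.snapshot(n)).reshape(-1,3),p)
    m=(v[:,0]<-158)&(v[:,0]>-228)&(abs(v[:,1]-15)<40)&(v[:,2]>40)&(v[:,2]<80);q=v[m]
    if len(q):
        from scipy.optimize import least_squares
        o=least_squares(lambda c:np.hypot(q[:,1]-c[0],q[:,2]-c[1])-12,[19,59],loss="soft_l1");print(n,len(q),o.x)
shift([-205,19.5,40],-90)
E
```

```text
time: 10.58
tool_pos: [463.0, -228.5, 162.3]
tcp_rot: [-179.6, -0.1, 75.1]
ft_force: [-0.4, 0.2, -0.1]
finger_gap: 55.4
grip_force: 0.0
scene 305 [20.08846126 58.78964546]
top 257 [20.52542497 57.73802518]
wrist 2818 [18.8876387  58.90147938]
tcp in vise [-205.5   18.6  166.1] shift [0.0005, -0.0009, 0.1261] turn [0.0002, 0.0, -0.0071]
```

```bash
python3 -m jog '[0,-0.001,0.06,0,0,0,0,-0.001,0.11,0,0,0,0,-0.001,0.126,0,0,0,0,-0.001,0.126,0,0,0]'; python3 -m jog '[0,0,0,0,0,0,0,0,0,0,0,0,0,0,0,0,0,0,0,0,0,0,0,0]' -1 40; python3 - <<'E'
from to import *
shift([-205,19.5,40],-90)
t0=3.54
for k in range(1,25):
    t=t0+k*0.365
    print(k,round(t,2),"y %.3f z %.3f"%(-(-50*np.sin(t)-19.5)/1000,-(105+50*np.cos(t)-59)/1000))
E
```

```text
time: 11.22
tool_pos: [464.2, -229.6, 39.9]
tcp_rot: [-180.0, -0.0, 75.1]
ft_force: [0.4, -0.5, 0.4]
finger_gap: 55.3
grip_force: 0.0
time: 11.72
tool_pos: [465.7, -230.7, 42.0]
tcp_rot: [179.8, 0.1, 75.2]
ft_force: [-1.0, 0.1, 6.8]
finger_gap: 22.6
grip_force: 38.8
tcp in vise [-206.2   17.9   42. ] shift [0.0011, -0.0016, 0.002] turn [0.0037, 0.0013, -0.0061]
1 3.91 y -0.015 z -0.010
2 4.27 y -0.026 z -0.025
3 4.63 y -0.030 z -0.042
4 5.0 y -0.028 z -0.060
5 5.37 y -0.020 z -0.076
6 5.73 y -0.007 z -0.089
7 6.09 y 0.010 z -0.095
8 6.46 y 0.028 z -0.095
9 6.83 y 0.045 z -0.089
10 7.19 y 0.059 z -0.077
11 7.55 y 0.067 z -0.061
12 7.92 y 0.069 z -0.043
13 8.29 y 0.065 z -0.025
14 8.65 y 0.054 z -0.010
15 9.02 y 0.039 z -0.000
16 9.38 y 0.022 z 0.004
17 9.75 y 0.004 z 0.001
18 10.11 y -0.012 z -0.007
19 10.47 y -0.024 z -0.021
20 10.84 y -0.030 z -0.038
21 11.21 y -0.029 z -0.056
22 11.57 y -0.022 z -0.073
23 11.93 y -0.010 z -0.086
24 12.3 y 0.006 z -0.094
```

```bash
python3 -m jog '[0,-0.015,-0.010,0,0,0,0,-0.026,-0.025,0,0,0,0,-0.030,-0.042,0,0,0,0,-0.028,-0.060,0,0,0]'; python3 -c "
from to import *
q=inv(r.sense()['tool_pos']);print(q)
s=r.snapshot('wrist');i=s['pixels'];cv2.imwrite('pics/e.png',i[:,:,::-1])"
```

```text
time: 12.22
tool_pos: [434.8, -222.5, 99.4]
tcp_rot: [-179.8, 0.1, 75.1]
ft_force: [-3.9, -4.7, -6.6]
finger_gap: 22.8
grip_force: 40.4
[-206.00247832   49.91340432   99.43792378]
```

View pics/e.png

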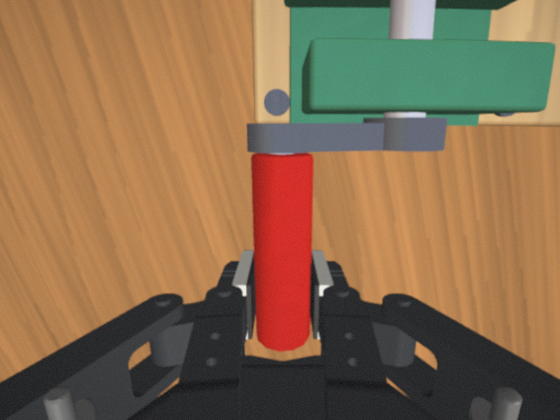

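Sleeve (280,250) firmly between the pads, arm following. Continuing.

```bash
python3 -m jog '[0,0.008,-0.016,0,0,0,0,0.021,-0.029,0,0,0,0,0.038,-0.035,0,0,0,0,0.056,-0.035,0,0,0,0,0.073,-0.029,0,0,0,0,0.087,-0.017,0,0,0,0,0.095,-0.001,0,0,0,0,0.097,0.017,0,0,0]'; python3 -c "
from to import *
q=inv(r.sense()['tool_pos']);print(q)"
python3 -m jog '[0,-0.004,0.018,0,0,0,0,-0.015,0.033,0,0,0,0,-0.030,0.043,0,0,0,0,-0.047,0.047,0,0,0]'; python3 -c "
from to import *
from fit import tov
q=inv(r.sense()['tool_pos']);print(q)
v=tov(cloud(r.snapshot('top')).reshape(-1,3),p)
m=(v[:,0]<-20)&(v[:,0]>-110)&(abs(v[:,1])<30)&(v[:,2]>138)&(v[:,2]<180);print(np.percentile(v[m],[2,50,98],axis=0))"
```

```text
time: 13.28
tool_pos: [530.6, -247.5, 82.5]
tcp_rot: [-179.9, 0.0, 75.2]
ft_force: [-14.3, 1.8, 5.5]
finger_gap: 22.5
grip_force: 41.9
[-206.16032732  -49.11446903   82.51306836]
time: 13.78
tool_pos: [488.1, -236.5, 38.9]
tcp_rot: [179.6, 0.1, 75.1]
ft_force: [1.1, 0.3, 21.2]
finger_gap: 22.6
grip_force: 43.2
[-206.1938943    -5.22618607   38.8928758 ]
[[-72.03554348 -11.57847119 138.59740532]
 [-50.05498185   4.02051453 168.48579297]
 [-28.06296302  17.07472674 173.63118292]]
```

```bash
python3 -m jog '[0,-0.018,-0.004,0,0,0,0,-0.034,-0.012,0,0,0,0,-0.046,-0.026,0,0,0,0,-0.052,-0.043,0,0,0,0,-0.051,-0.061,0,0,0,0,-0.044,-0.078,0,0,0,0,-0.044,-0.078,0,0,0]'; python3 -c "
from to import *
from fit import tov
q=inv(r.sense()['tool_pos']);print(q)
v=tov(cloud(r.snapshot('top')).reshape(-1,3),p)
m=(v[:,0]<-0)&(v[:,0]>-110)&(abs(v[:,1])<30)&(v[:,2]>138)&(v[:,2]<180);print(np.percentile(v[m],[2,50,98],axis=0))"
```

```text
time: 14.7
tool_pos: [441.0, -224.2, 114.3]
tcp_rot: [-179.8, 0.1, 75.1]
ft_force: [-15.6, 0.3, 12.2]
finger_gap: 22.6
grip_force: 44.0
[-206.08954737   43.43888735  114.31303627]
[[-63.61271094  -5.72313279 138.33387755]
 [-41.44086675   4.2352018  167.69816072]
 [-19.39663466  12.62786778 173.2400162 ]]
```

```bash
python3 -m jog '[0,0.006,-0.007,0,0,0,0,0.013,-0.013,0,0,0,0,0.021,-0.017,0,0,0,0,0.029,-0.020,0,0,0,0,0.029,-0.020,0,0,0,0,0.029,-0.020,0,0,0]'; python3 - <<'E'
from to import *
from fit import tov
print(inv(r.sense()['tool_pos']))
for n in("top","scene"):
    s=r.snapshot(n);v=tov(cloud(s).reshape(-1,3),p)
    m=(v[:,0]<-0)&(v[:,0]>-110)&(abs(v[:,1])<30)&(v[:,2]>138)&(v[:,2]<180);print(n,np.percentile(v[m],[2,50,98],axis=0).round(1).tolist())
    if n=="scene":cv2.imwrite("pics/f.png",cv2.resize(s["pixels"][170:310,120:310],None,fx=4,fy=4,interpolation=3)[:,:,::-1])
E
```

```text
time: 15.5
tool_pos: [472.3, -232.4, 137.4]
tcp_rot: [179.7, 0.1, 75.2]
ft_force: [-8.9, 3.1, 22.2]
finger_gap: 22.6
grip_force: 44.9
[-206.18169194   11.11118494  137.3590203 ]
top [[-60.6, -9.8, 138.3], [-38.7, 4.0, 168.3], [-16.4, 15.2, 172.6]]
scene [[-61.5, -10.9, 138.5], [-39.8, -4.6, 161.3], [-17.5, 6.1, 172.5]]
```

View pics/f.png

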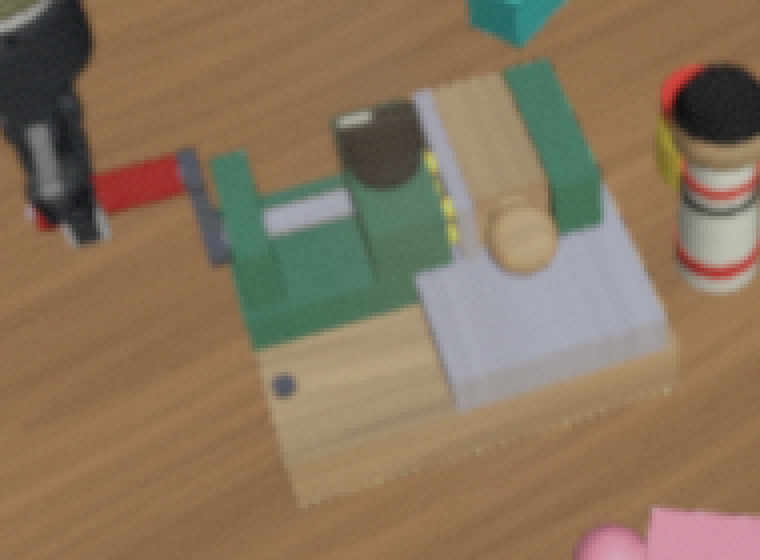

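The jaw has closed on the blank. The blank lies square at (495,170), and the yellow pins at (440,200) still show about half the cheek gap. Releasing the crank and moving above the lock knob.

```bash
python3 -m jog '[0,0,0,0,0,0,0,0,0,0,0,0,0,0,0,0,0,0]' 0.2; python3 -m jog '[0,0,-0.04,0,0,0,0,0,-0.085,0,0,0,0,0,-0.085,0,0,0,0.06,0.005,-0.085,0,0,0,0.12,0.01,-0.085,0,0,0,0.165,0.01,-0.085,0,0,0,0.165,0.01,-0.085,0,0,0]'; python3 - <<'E'
from to import *
from fit import tov
for n in("top","scene","wrist"):
    s=r.snapshot(n);v=tov(cloud(s).reshape(-1,3),p)
    m=(v[:,0]<-0)&(v[:,0]>-110)&(abs(v[:,1])<30)&(v[:,2]>138)&(v[:,2]<180);print(n,m.sum(),np.percentile(v[m],[2,50,98],axis=0).round(1).tolist() if m.sum() else"")
    m&=v[:,2]>162
    if m.sum()>5:print(cv2.minAreaRect(v[m][:,:2].astype(np.float32)))
shift([-39,0,142],-90)
E
```

```text
time: 15.98
tool_pos: [470.7, -231.2, 133.1]
tcp_rot: [-180.0, -0.0, 75.2]
ft_force: [-0.1, 0.1, 1.0]
finger_gap: 51.2
grip_force: 0.0
time: 16.85
tool_pos: [522.8, -71.4, 217.2]
tcp_rot: [-179.9, -0.0, 75.4]
ft_force: [0.4, -0.4, 0.2]
finger_gap: 51.0
grip_force: 0.0
top 0 
scene 292 [[-61.5, -8.6, 139.0], [-39.6, -4.7, 161.2], [-17.4, 5.9, 172.4]]
((-38.97841262817383, 0.09391307830810547), (15.322654724121094, 45.72398376464844), 85.66211700439453)
wrist 1799 [[-59.8, -6.5, 141.1], [-35.2, 0.4, 170.3], [-16.4, 7.2, 172.0]]
((-39.025672912597656, 0.24410009384155273), (13.926393508911133, 45.54491424560547), 88.82552337646484)
tcp in vise [-41.2   2.1 217.7] shift [0.0023, 0.0022, 0.0757] turn [-0.0013, 0.0005, -0.006]
```

```bash
python3 -m jog '[0.002,0.002,0.04,0,0,0,0.002,0.002,0.07,0,0,0,0.002,0.002,0.074,0,0,0,0.002,0.002,0.074,0,0,0]'; python3 -m jog '[0,0,0,0,0,0,0,0,0,0,0,0,0,0,0,0,0,0,0,0,0,0,0,0,0,0,0,0,0,0]' -1 40; python3 -m jog '[0,0,0,0,0,0.15,0,0,0,0,0,0.3,0,0,0,0,0,0.45,0,0,0,0,0,0.6,0,0,0,0,0,0.75,0,0,0,0,0,0.9,0,0,0,0,0,1.05,0,0,0,0,0,1.2]';python3 -c "
from to import *
print(r.sense()['wrist_torque'],r.sense()['joint_pos'].round(0))
shift([-39,0,142],180)"
```

```text
time: 17.5
tool_pos: [525.3, -74.0, 145.2]
tcp_rot: [180.0, 0.0, 75.1]
ft_force: [0.2, -0.4, 0.3]
finger_gap: 51.2
grip_force: 0.0
time: 18.12
tool_pos: [524.6, -73.1, 146.3]
tcp_rot: [-179.9, 0.0, 75.2]
ft_force: [-10.7, 1.0, 12.0]
finger_gap: 13.1
grip_force: 40.3
time: 19.12
tool_pos: [525.2, -74.0, 146.3]
tcp_rot: [179.9, -0.0, 6.1]
ft_force: [-7.6, -3.2, 7.3]
finger_gap: 13.5
grip_force: 39.8
[-0.77906022  1.20313416  0.06464627] [-13.  -0. 102.  -0.  78.  70.]
tcp in vise [-39.6  -0.5 146.3] shift [-0.0002, -0.0007, 0.0043] turn [0.0019, -0.0004, 0.3598]
```

```bash
python3 -m jog '[0,0,0,0,0,0.15,0,0,0,0,0,0.28,0,0,0,0,0,0.37,0,0,0,0,0,0.39,0,0,0,0,0,0.39]'; python3 -m jog '[0,0,0,0,0,0,0,0,0,0,0,0,0,0,0,0,0,0]' -0.1; python3 -m jog '[0,0,-0.04,0,0,0,0,0,-0.1,0,0,0,0,0,-0.15,0,0,0,-0.05,0,-0.15,0,0,0,-0.1,0,-0.15,0,0,0,-0.15,0,-0.15,0,0,0,-0.15,0,-0.15,0,0,0]'; python3 - <<'E'
from to import *
from fit import tov
for n in("top","scene"):
    s=r.snapshot(n);v=tov(cloud(s).reshape(-1,3),p)
    m=(v[:,0]<0)&(v[:,0]>-110)&(abs(v[:,1])<30)&(v[:,2]>162)&(v[:,2]<180)
    if m.sum()>5:print(n,cv2.minAreaRect(v[m][:,:2].astype(np.float32)))
    m=(v[:,0]>-5)&(v[:,0]<43)&(v[:,1]>-40)&(v[:,1]<49)&(v[:,2]>118)&(v[:,2]<131);q=v[m]
    if len(q)>5:print(np.percentile(q[:,1],98),cv2.minAreaRect(q[:,:2].astype(np.float32)))
    cv2.imwrite("pics/g%s.png"%n,cv2.resize(s["pixels"][110:310,120:440] ,None,fx=2.4,fy=2.4,interpolation=3)[:,:,::-1])
E
```

```text
time: 19.75
tool_pos: [525.1, -74.4, 146.3]
tcp_rot: [179.8, -0.0, -15.9]
ft_force: [-7.7, -4.9, 7.6]
finger_gap: 13.5
grip_force: 40.5
time: 20.12
tool_pos: [525.3, -72.9, 144.6]
tcp_rot: [-180.0, -0.0, -15.9]
ft_force: [0.6, 0.1, 0.1]
finger_gap: 38.7
grip_force: 0.0
time: 21.0
tool_pos: [379.2, -31.1, 295.0]
tcp_rot: [-180.0, -0.1, -15.9]
ft_force: [1.1, -0.6, 0.1]
finger_gap: 38.3
grip_force: 0.0
top ((-38.93736267089844, 2.092802047729492), (45.430747985839844, 14.084258079528809), 89.49262237548828)
46.9873455168995 ((19.162593841552734, 4.604087829589844), (47.99289321899414, 88.67723846435547), 0.2544044256210327)
scene ((-39.19576644897461, -0.49826812744140625), (14.01992416381836, 46.351959228515625), 0.2730768620967865)
46.81792523185685 ((19.154281616210938, 4.625083923339844), (47.75401306152344, 88.61559295654297), 0.15948937833309174)
```

View pics/gscene.png

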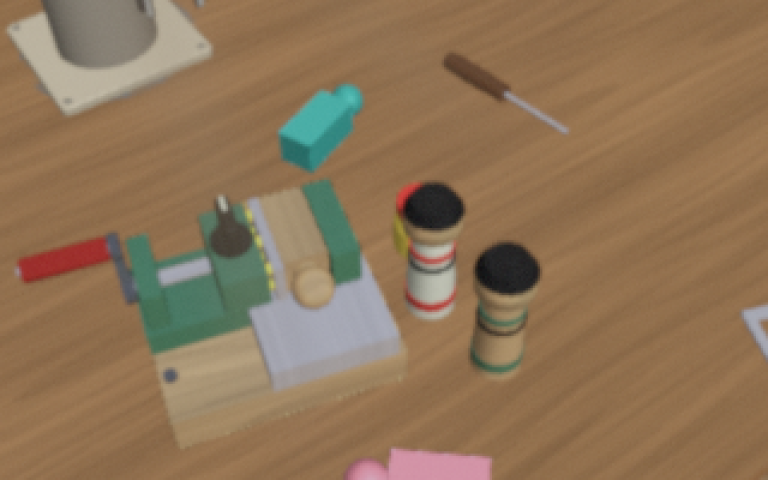

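The knob bar at (231,225) now lies across the jaw, the blank at (300,240) is clamped square against the stop, and the bystanders have not moved. Handing in.

```bash
python3 -c "
from bench import r
print(r.hand_in())"
```

```text
the job is handed in; nothing more can be done
None
```

I handed the job in at about 21 s of the 72 s limit, with no verdict reported back: the blank's foot is against the brass stop, the cheek is pressed in about 5 mm (worked out from the jaw travel), the lock knob is a full quarter turn on, and the dolls, jar and gouge are where they stood.

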